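# Put the right cover back on each watch-parts tray

## Task

The covers of the two watch-parts trays have been mixed up: the blue cover is on the orange tray and the orange cover on the blue one. Swap them, laying one aside in the middle of the green mat meanwhile, so that each tray ends up closed by the cover of its own colour, lying flat and square with its edges flush with the box's sides all round. Set the covers down, don't drop them, and leave the trays and the other things on the bench where they stand.

Things in the scene. Friction and masses are not known exactly. Their poses are not given: they have to be found in the camera images.
- cover_orange: flat orange cover plate, 130 x 90 x 6 mm, about 0.16 kg, no lip: it just rests on a tray's rim. Aluminium bridge handle on top, centred: a bar 70 mm long along the cover's x, 14 mm wide, from 24 to 40 mm above the underside, on two posts. Origin: centre of the underside; x along the long side, z up. Same after a half turn. Starts a little askew on the blue tray.
- cover_blue: flat blue cover plate, 130 x 90 x 6 mm, about 0.16 kg, no lip: it just rests on a tray's rim. Aluminium bridge handle on top, centred: a bar 70 mm long along the cover's x, 14 mm wide, from 24 to 40 mm above the underside, on two posts. Origin: centre of the underside; x along the long side, z up. Same after a half turn. Starts a little askew on the orange tray.
- tray_orange: orange open parts tray, loose, about 0.9 kg. Base flange 150 x 110 mm, 8 mm high, so that 10 mm of it shows all round; box above it 130 x 90 mm outside, walls 7 mm, rim 50 mm above the bench. Origin: centre of the underside; x along the long side, z up. Watch wheels lie inside, below the rim.
- tray_blue: blue open parts tray, loose, about 0.9 kg. Base flange 150 x 110 mm, 8 mm high, so that 10 mm of it shows all round; box above it 130 x 90 mm outside, walls 7 mm, rim 50 mm above the bench. Origin: centre of the underside; x along the long side, z up. Watch wheels lie inside, below the rim.
- tray_orange_rim (a point): centre of the mouth of the orange tray, at rim height, 50 mm above its underside; axes as the tray's
- tray_blue_rim (a point): centre of the mouth of the blue tray, at rim height, 50 mm above its underside; axes as the tray's
- mat: light green bench mat, 200 (its x) x 170 (its y) x 3 mm, fixed to the bench, empty. Origin: centre of the underside
- blower: bystander: teal air-blower bulb with a red nozzle, lying, 110 mm long and 60 mm high. Origin under its middle
- jar: bystander: glass jar with a steel lid, 60 mm across, 65 mm high. Origin: centre of the underside
- screwdriver: bystander: screwdriver with a red handle, 150 mm long, lying on the bench
Mind the look-alikes: they are no part of the job. Leave any yellow look-alike of the tray_blue alone. What is shaped like the cover_blue but yellow is not meant.

How it is judged:
By the outcome, as a careful person would: the job done as asked, in the order asked, and still so for the second after the job is handed in, with the robot touching nothing.
It also fails if it takes over 72 s, if anything falls off the work surface, if the arm or the gripper's body presses on something with over 40 N, if the wrist force passes 120 N, or if a joint passes its speed limit or range.

## Robot

A 7-joint arm with a two-finger parallel gripper is mounted at the origin on the work surface. World frame = base frame: x ahead of the robot, y to its left, z up, the work surface at z = 0. Lengths are in m, angles in rad, forces in N, time in s.
With the tool pointing down it reaches from about 0.4 to 0.9 m from the base axis. Payload 5.6 kg.
Tool frame: the origin (TCP) lies at the very end of the fingers, on their centre line; the grasp point (between the pads) lies 19 mm behind it; z points along the fingers, y is the line along which they close (so a half turn about z gives the same grasp; the last joint's range is limited). The gripper opens to 92 mm and grips with 3 to 60 N. Pads are 20 mm wide; open, the fingers measure 128 mm over their backs; the gripper's body (75 mm by 189 mm) begins 69 mm behind the grasp point.
Start: joints at [-1.288, 0.468, -0.012, 1.603, 0.006, 1.071, -0.056], TCP at [0.208, 0.616, 0.215] pointing down, gripper open.
Joint ranges: [-2.53, 2.53], [-0.31, 2.02], [-1.57, 1.55], [0.28, 2.44], [-1.29, 4.43], [0.15, 1.84], [-2.92, 2.92]. Speed limits (rad/s): [2.57, 2.57, 3.14, 3.14, 3.14, 3.14, 3.14].

## Interface

Orientations are given as a unit quaternion [w, x, y, z].
In Python, from station import r gives the robot as it stands. Calls block until the motion is done:
- r.goto(position, orientation): joint-space move of the TCP to a pose.
- r.move_l(position, orientation=None, max_speed=0.15): straight line of the TCP; orientation=None keeps the orientation; max_speed is the mean speed in m/s.
- r.goto_joints(angles): joint-space move.
- r.command_gripper(opening, newtons=None): finger opening in m; newtons is the grip in N (None keeps the last); returns when the fingers have stopped.
- r.wait(seconds).
- r.solve_ik(position, orientation): joint angles nearest the present ones, or None.
- r.get_image(name): name is "side" or "top" or "wrist"; returns a dict with "img" (400x640x3 uint8, red, green, blue), "K" (3x3 intrinsics, pixels), "rvec" (rotation vector, rad) and "tvec" (3), from world to camera coordinates, as OpenCV has them; the wrist camera has in their place "mount" (4x4, takes a point from camera to tool coordinates, whose origin is the TCP and whose axes are the flange's). Camera axes: x right, y down, z forward; pixel columns grow to the right and rows downward; lengths in m; the calibration is good to about 2 mm. A picture is of the moment at which its call begins: read the wrist's pose just before it. There is no depth.
A pose or a line that the arm cannot do raises r.MotionError and nothing moves.
- r.finish_job(): hands the job in; it is judged then, once.
Readings, each from a call of its own:
- r.read_time_s(): time.
- r.read_qpos(): joint angles.
- r.read_dq(): joint speeds.
- r.read_tau(): joint torques, N m.
- r.read_eef_pos(): TCP position.
- r.read_ee_rot(): TCP orientation.
- r.read_force(): force on the tool from outside, world axes, zero at the start.
- r.read_ft_torque(): the same for the moment, N m.
- r.read_width(): finger opening in m.
- r.read_finger_force(): force on a finger pad.
Only numpy, scipy, OpenCV 4.12 (cv2) and the standard library are available. Lean on these libraries where they do the work, as an engineer would, in place of code of your own. Each camera call takes 0.05 s, during which the arm holds its last target. There are 200 camera calls.

## Working session

There is one attempt and no reset: what is moved stays moved. The work goes in short steps, each a Python script; the robot and the scene stay as the last script left them, time stands still between calls to the robot, and variables do not carry over. Pictures are saved under pics/ and viewed, at most 10 in all, crops included, and the job is handed in when it is done.

```bash
mkdir -p pics; ls
python3 - <<'E'
from station import r
import cv2,numpy as np
for n in("top","side"):
    d=r.get_image(n); cv2.imwrite(f"pics/{n}0.png",d["img"][:,:,::-1]); print(n,d["K"],d["rvec"],d["tvec"])
d=r.get_image("wrist");print(d["mount"],d["K"]);print(r.read_time_s(),r.read_ee_rot())
E
```

```text
pics
top [[403.64220053   0.         323.9695126 ]
 [  0.         403.64220053 196.81979957]
 [  0.           0.           1.        ]] [ 2.14991907 -2.18939341  0.09245471] [-0.08919707  0.49989631  1.13576937]
side [[404.27944611   0.         315.60574274]
 [  0.         404.27944611 204.84488745]
 [  0.           0.           1.        ]] [ 0.19414937 -2.86399401  1.11303097] [0.49270652 0.17114227 1.00717238]
[[-4.48806530e-05 -9.64204953e-01 -2.65158080e-01  7.45009416e-02]
 [ 9.99999806e-01  1.21270275e-04 -6.10239913e-04 -5.09717174e-04]
 [ 6.20552139e-04 -2.65158056e-01  9.64204760e-01 -1.69728779e-01]
 [ 0.00000000e+00  0.00000000e+00  0.00000000e+00  1.00000000e+00]] [[290.87763981   0.         321.27721755]
 [  0.         290.87763981 206.71004939]
 [  0.           0.           1.        ]]
0.15 [-6.87929613e-05  1.62197017e-01  9.86758161e-01 -6.73724178e-04]
```

View pics/top0.png

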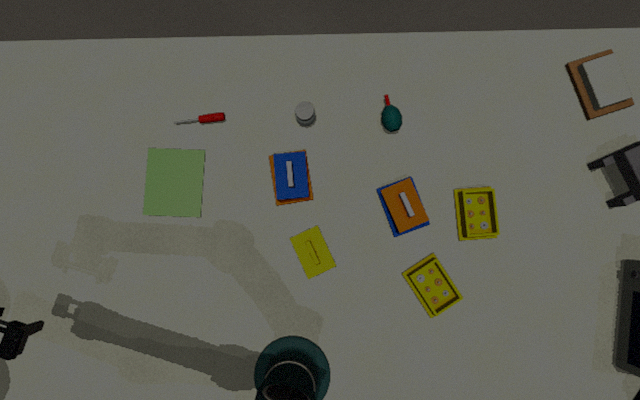

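View pics/side0.png

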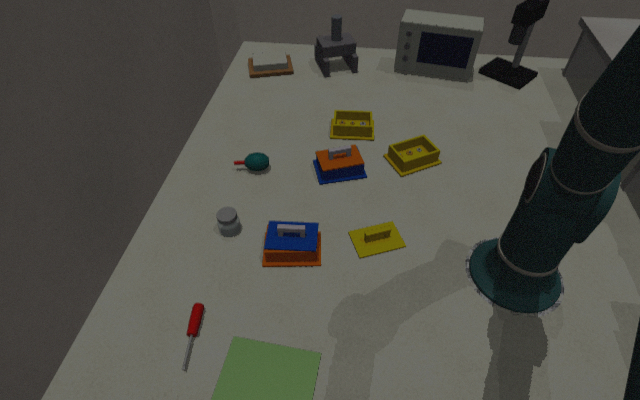

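```bash
cat > h.py <<'E'
from station import r
import cv2,numpy as np
from scipy.optimize import minimize
from scipy.spatial.transform import Rotation as R
def quat(yaw):  # tool down, tool x axis at world angle yaw
    return np.array([0,np.cos(yaw/2),np.sin(yaw/2),0])
def cam(n):
    if n=="wrist":
        p=np.array(r.read_eef_pos());q=np.array(r.read_ee_rot())
        d=r.get_image(n);T=np.eye(4);T[:3,:3]=R.from_quat(q[[1,2,3,0]]).as_matrix();T[:3,3]=p
        W=np.linalg.inv(T@d["mount"]);Rm,t=W[:3,:3],W[:3,3]
    else:
        d=r.get_image(n);Rm=R.from_rotvec(np.ravel(d["rvec"])).as_matrix();t=np.ravel(d["tvec"])
    return dict(img=d["img"],K=np.array(d["K"]),R=Rm,t=t)
def proj(c,P):
    q=(np.atleast_2d(P)@c["R"].T+c["t"])@c["K"].T; return q[:,:2]/q[:,2:]
def back(c,uv,z):
    v=c["R"].T@np.linalg.solve(c["K"],[uv[0],uv[1],1]);o=-c["R"].T@c["t"]
    return o+v*(z-o[2])/v[2]
def box(pose,lx,ly,z0,z1):
    a=np.array([[sx*lx/2,sy*ly/2] for sx in(-1,1) for sy in(-1,1)]);co,si=np.cos(pose[2]),np.sin(pose[2])
    a=a@np.array([[co,si],[-si,co]])+pose[:2]
    return np.vstack([np.c_[a,np.full(4,z)] for z in(z0,z1)])
def seg(img):
    hsv=cv2.cvtColor(cv2.resize(img,None,fx=2,fy=2,interpolation=cv2.INTER_CUBIC),cv2.COLOR_RGB2HSV)
    h,s=hsv[...,0],hsv[...,1]
    L=np.zeros(h.shape,np.uint8);L[(s>130)&(h>3)&(h<19)]=1;L[(s>110)&(h>100)&(h<130)]=2
    return L
S=2
def render(c,tray,cover,lt,lc,zc=.05,bar=True):
    im=np.zeros((400*S,640*S),np.uint8)
    def f(P,l):
        h=cv2.convexHull(((proj(c,P)+.5)*S-.5).astype(np.float32))
        cv2.fillConvexPoly(im,np.round(h*16).astype(np.int32),l,shift=4)
    if tray is not None: f(box(tray,.15,.11,0,.008),lt);f(box(tray,.13,.09,.008,.05),lt)
    if cover is not None:
        f(box(cover,.13,.09,zc,zc+.006),lc)
        if bar: f(box(cover,.07,.014,zc+.006,zc+.040),9)
    return im
def fit(c,tray,cover,lt,lc,zc=.05):
    L=seg(c["img"]);x0=np.r_[tray,cover]
    # restrict to the neighbourhood
    m=cv2.dilate((render(c,tray,cover,1,1,zc)>0).astype(np.uint8),np.ones((41,41)))
    def cost(x):
        I=render(c,x[:3],x[3:],lt,lc,zc)
        return float(np.sum((I!=L)&(m>0)&(I!=9)))
    sc=np.array([.01,.01,.08]*2)
    for k in(1,.4,.15,.05):
        sim=np.vstack([x0]+[x0+k*sc*e for e in np.eye(6)])
        o=minimize(cost,x0,method="Nelder-Mead",options=dict(initial_simplex=sim,xatol=1e-5,fatol=1,maxfev=500));x0=o.x
    return x0[:3],x0[3:],o.fun
def rel(tray,cover):
    d=(cover-tray)[:2];co,si=np.cos(tray[2]),np.sin(tray[2])
    return np.r_[co*d[0]+si*d[1],-si*d[0]+co*d[1]]*1e3,np.degrees(cover[2]-tray[2])
def save(n,c,*outl):
    im=c["img"][:,:,::-1].copy();cv2.imwrite(n,im)
E
cat > a.py <<'E'
from h import *
c=cam("top")
po=back(c,(291,177),.05);pb=back(c,(403,206),.05);print(po,pb)
ms=[back(c,u,.003)[:2] for u in((149,148),(205,150),(201,217),(144,215))];m=np.mean(ms,0);print("mat",m,np.array(ms).round(4).tolist())
def ang(a,b):
    d=(back(c,a,.09)-back(c,b,.09))[:2];return np.arctan2(d[1],d[0])
ao=ang((290,161),(292,187));ab=ang((402,192),(412,217));print(ao,ab)
to=fit(c,np.r_[po[:2],ao],np.r_[po[:2],ao],1,2);print("top O",to)
tb=fit(c,np.r_[pb[:2],ab],np.r_[pb[:2],ab],2,1);print("top B",tb)
np.savez("st.npz",to=to[0],co=to[1],tb=tb[0],cb=tb[1],mat=m)
E
python3 a.py
```

```text
[ 0.55347492 -0.00656952  0.05      ] [ 0.46580536 -0.31866586  0.05      ]
mat [0.55126688 0.33975078] [[0.6551, 0.418], [0.6458, 0.2515], [0.4477, 0.2613], [0.4565, 0.4282]]
0.0658732201259513 0.34453395002574
top O (array([ 0.56034464, -0.00098237,  0.12606827]), array([ 0.55886279, -0.00547979,  0.06946672]), np.float64(708.0))
top B (array([ 0.4692098 , -0.32567768,  0.33292344]), array([ 0.46915445, -0.32130941,  0.38594695]), np.float64(723.0))
```

```bash
cat > b.py <<'E'
from h import *
s=dict(np.load("st.npz"));V={}
ims=[]
for k,(lt,lc) in dict(b=(2,1),o=(1,2)).items():
    t,cv=s["t"+k],s["c"+k]
    r.goto([t[0],t[1],.22],quat(t[2]+np.pi)); r.wait(.2)
    c=cam("wrist"); T,C,f=fit(c,t,cv,lt,lc); print(k,T.round(4),C.round(4),f,rel(T,C))
    s["t"+k],s["c"+k]=T,C
    im=c["img"].copy(); e=cv2.resize((render(c,T,C,lt,lc)),(640,400),interpolation=cv2.INTER_NEAREST)
    im[cv2.morphologyEx(e,cv2.MORPH_GRADIENT,np.ones((2,2)))>0]=(255,255,255)
    ims.append(im[:, 120:520])
np.savez("st.npz",**s); cv2.imwrite("pics/w1.png",np.hstack(ims)[:,:,::-1]);print(r.read_time_s())
E
python3 b.py
```

```text
b [ 0.4689 -0.3254  0.3341] [ 0.4682 -0.3238  0.3889] 2637.0 (array([-0.14318281,  1.72751161]), np.float64(3.1420447074631395))
o [ 0.5603 -0.0041  0.1422] [ 0.558  -0.0071  0.0794] 2755.0 (array([-2.72565026, -2.62806547]), np.float64(-3.600413639072048))
5.3833
```

View pics/w1.png

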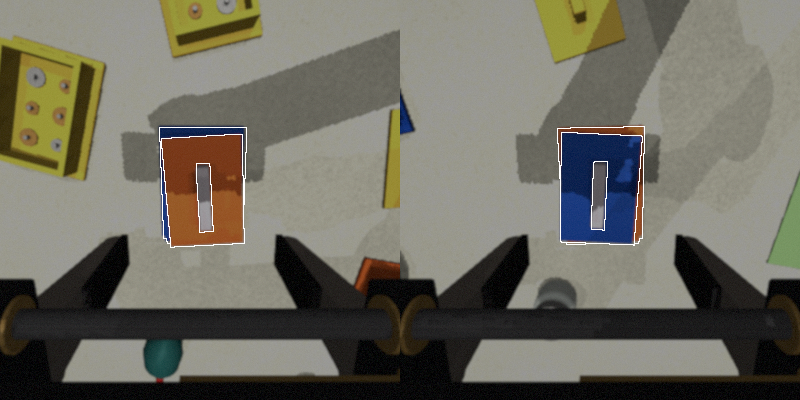

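The blue tray under the orange cover is at left-half pixel (203,190). The orange tray under the blue cover is at right-half pixel (600,185). The white fit outlines match both. The yellow trays at (60,105) and (210,15) and the yellow cover at (580,20) have the right shape but the wrong colour, so I leave them alone. First move: blue cover to the mat.

```bash
cat >> h.py <<'E'
G=.014
def pick(C,zc):
    q=quat(C[2]+np.pi)
    r.command_gripper(.05)
    r.goto([C[0],C[1],zc+.09],q); r.move_l([C[0],C[1],zc+G],q,.12); r.wait(.1)
    w=r.command_gripper(0,30); r.wait(.2)
    print("grip",r.read_width(),r.read_finger_force(),np.round(r.read_eef_pos(),4))
    r.move_l([C[0],C[1],zc+.03],q,.05); r.move_l([C[0],C[1],zc+.12],q,.15)
def place(P,zc):
    q=quat(P[2]+np.pi)
    r.goto([P[0],P[1],zc+.11],q); r.move_l([P[0],P[1],zc+G+.006],q,.12); r.wait(.3)
    f0=np.array(r.read_force())[2]; z=zc+G+.003
    while z>zc+G-.004:
        r.move_l([P[0],P[1],z],q,.02); r.wait(.05); f=np.array(r.read_force())[2]-f0
        if f>2.5: break
        z-=.0005
    print("down at",(z-zc-G)*1e3,"df",f,np.round(r.read_eef_pos(),4))
    p=np.array(r.read_eef_pos()); r.wait(.2); r.command_gripper(.04); r.wait(.2)
    r.move_l([p[0],p[1],zc+.07],q,.12); return p
E
cat > c.py <<'E'
from h import *
s=dict(np.load("st.npz"))
pick(s["co"],.05)
M=np.r_[s["mat"],-.05]; p=place(M,.003)
r.goto([M[0],M[1],.173],quat(M[2]+np.pi)); r.command_gripper(.092); r.wait(.2); c=cam("wrist")
# cover alone: fit
L=seg(c["img"])
def cost(x):
    I=render(c,None,x,1,2,.003); return float(np.sum(((I==2)!=(L==2))&(I!=9)&(m>0)))
x=M.copy();m=cv2.dilate((render(c,None,M,1,1,.003)>0).astype(np.uint8),np.ones((41,41)))
for k in(1,.4,.1): x=minimize(cost,x,method="Nelder-Mead",options=dict(initial_simplex=np.vstack([x]+[x+k*a for a in np.diag([.01,.01,.08])]))).x
print("seen",x,"cmd",M,"p",p,"bias cover frame",rel(np.r_[p[:2],M[2]],x),cost(x))
s["cm"]=np.r_[p[:2],M[2]]; np.savez("st.npz",**s)
im=c["img"].copy(); e=cv2.resize(render(c,None,x,1,2,.003),(640,400),interpolation=cv2.INTER_NEAREST)
im[cv2.morphologyEx(e,cv2.MORPH_GRADIENT,np.ones((2,2)))>0]=255
t=cam("top")["img"]
cv2.imwrite("pics/m1.png",np.hstack([im[:,120:520],t[80:280,120:320].repeat(2,0).repeat(2,1)])[:,:,::-1]);print(r.read_time_s())
E
python3 c.py
```

```text
grip 0.013655578219395706 29.995728135108948 [ 0.558  -0.0069  0.064 ]
down at -0.5000000000000022 df 7.371559780501197 [0.5514 0.3398 0.0171]
seen [ 0.55224827  0.33882246 -0.04946239] cmd [ 0.55126688  0.33975078 -0.05      ] p [0.55138696 0.33977804 0.01706668] bias cover frame (array([ 0.90798473, -0.91134551]), np.float64(0.0308030634990083)) 1335.0
17.7167
```

View pics/m1.png

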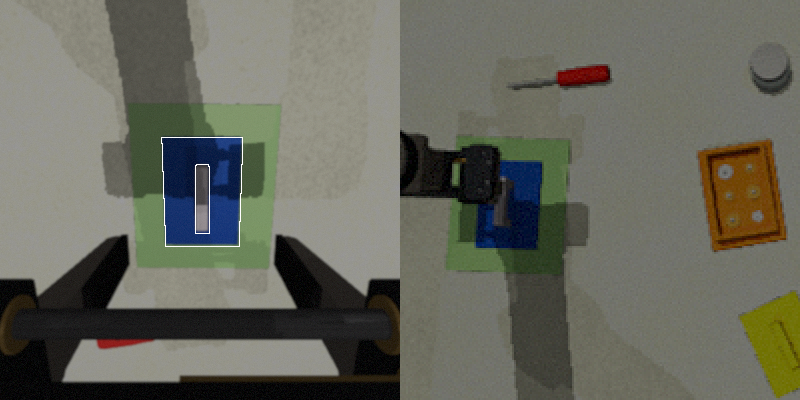

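The blue cover lies flat near the middle of the mat at left (202,190), and the orange tray is open at right (743,195). Next, re-measure the open orange tray, then move the orange cover onto it.

```bash
cat >> h.py <<'E'
def fittray(t,lt):
    r.goto([t[0],t[1],.22],quat(t[2]+np.pi)); r.wait(.2); c=cam("wrist")
    m=cv2.dilate((render(c,t,None,1,1)>0).astype(np.uint8),np.ones((41,41)))
    L=((seg(c["img"])==lt)&(m>0)).astype(np.uint8)
    cs=max(cv2.findContours(L,cv2.RETR_EXTERNAL,cv2.CHAIN_APPROX_NONE)[0],key=cv2.contourArea)
    F=cv2.drawContours(np.zeros_like(L),[cs],-1,1,-1); x=t.copy()
    cost=lambda x:float(np.sum(render(c,x,None,1,1)!=F))
    for k in(1,.4,.1): x=minimize(cost,x,method="Nelder-Mead",options=dict(initial_simplex=np.vstack([x]+[x+k*a for a in np.diag([.01,.01,.08])]))).x
    print("tray",t.round(4),x.round(4),cost(x)); return x
def off(P,dx,dy):
    co,si=np.cos(P[2]),np.sin(P[2]); return np.r_[P[0]+co*dx-si*dy,P[1]+si*dx+co*dy,P[2]]
def check(k,T,C,lt,lc,n):
    r.goto([T[0],T[1],.22],quat(T[2]+np.pi)); r.wait(.2); c=cam("wrist")
    A,B,f=fit(c,T,C,lt,lc); print("check",A.round(4),B.round(4),f,rel(A,B))
    P=np.array([T[0],T[1],.05]); u=proj(c,P)[0].astype(int)
    cr=lambda im:cv2.resize(im[u[1]-90:u[1]+90,u[0]-70:u[0]+70],None,fx=2.8,fy=2.8,interpolation=cv2.INTER_CUBIC)
    im=c["img"].copy();e=cv2.resize(render(c,A,B,lt,lc),(640,400),interpolation=cv2.INTER_NEAREST)
    im[cv2.morphologyEx(e,cv2.MORPH_GRADIENT,np.ones((2,2)))>0]=255
    cv2.imwrite(n,np.hstack([cr(c["img"]),cr(im)])[:,:,::-1]); return A,B
E
cat > d.py <<'E'
from h import *
s=dict(np.load("st.npz")); by=-.0009
s["cm"]=off(s["cm"],.0009,0)
T=fittray(s["to"],1); s["to"]=T
pick(s["cb"],.05)
D=off(T,0,-by); p=place(D,.05)
check("o",T,D,1,1,"pics/o1.png")
s["po"]=np.r_[p[:2],T[2]];np.savez("st.npz",**s);print(r.read_time_s())
E
python3 d.py
```

```text
tray [ 0.5603 -0.0041  0.1422] [ 0.5597 -0.0033  0.1447] 1366.0
grip 0.014114526003191914 30.00009834766388 [ 0.4682 -0.3237  0.0641]
down at -0.5000000000000022 df 7.9594710318342585 [ 0.5597 -0.0025  0.0641]
check [ 0.56   -0.0024  0.1455] [ 0.5586 -0.0033  0.1515] 1474.0 (array([-1.5108435 , -0.66688082]), np.float64(0.34284730259527585))
31.4917
```

View pics/o1.png

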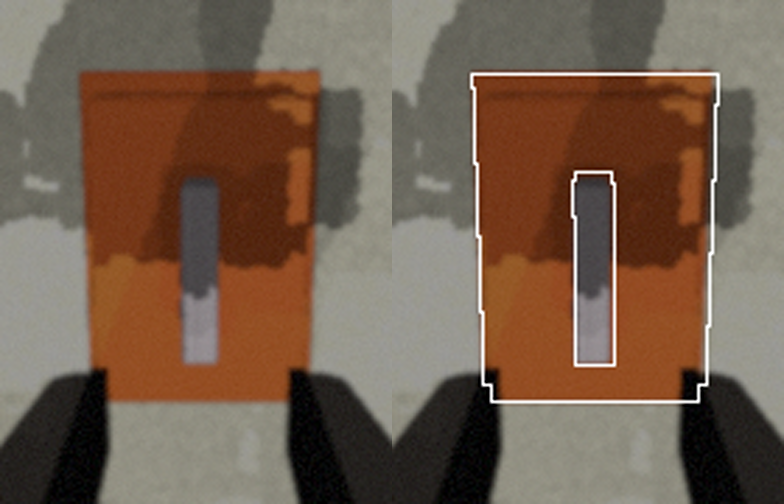

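The orange cover is on, but orange on orange makes the single-view fit ambiguous, and the half-open fingers at (60,430) and (330,430) hide the lower corners. I'll take three offset views with the gripper open and fit them jointly: near-side flange edges and far-side cover edges both show against the bench.

```bash
cat >> h.py <<'E'
def views(T,offs=((0,-.1),(.13,0),(0,.1)),z=.2):
    r.command_gripper(.092);cs=[]
    for o in offs:
        p=off(T,*o); r.goto([p[0],p[1],z],quat(T[2]+np.pi)); r.wait(.15); cs.append(cam("wrist"))
    return cs
def render2(c,x,lt,lc,zc=.05):
    im=render(c,x[:3],x[3:6],lt,lc,zc,bar=False); core=render(c,None,x[3:6],0,0,zc)  # core==9: handle volume
    def hull(P):
        h=cv2.convexHull(((proj(c,P)+.5)*S-.5).astype(np.float32)); return np.round(h*16).astype(np.int32)
    im[core==9]=7; cv2.fillConvexPoly(im,hull(box(x[3:6],.07,.014,zc+.024,zc+.04)),0,shift=4)
    return im
def fitm(cs,T,C,lt,lc,tag=None):
    x=np.r_[T,C];Ls=[seg(c["img"]) for c in cs]
    ms=[cv2.dilate((render2(c,x,1,1)>0).astype(np.uint8),np.ones((25,25)))>0 for c in cs]
    if lt!=lc or True:
        for L in Ls: L[(L!=lt)&(L!=lc)]=0
    def cost(x):
        return float(sum(np.sum((I!=L)&m&(I!=7)) for I,L,m in((render2(c,x,lt,lc),L,m) for c,L,m in zip(cs,Ls,ms))))
    sc=np.array([.008,.008,.06]*2)
    for k in(1,.5,-.5,.2,-.2,.08):
        o=minimize(cost,x,method="Nelder-Mead",options=dict(initial_simplex=np.vstack([x]+[x+k*a for a in np.diag(sc)]),xatol=1e-5,fatol=1,maxfev=400));x=o.x
    print("fitm",x.round(4),o.fun,"rel mm/deg",rel(x[:3],x[3:]))
    if tag:
        out=[]
        for c in cs:
            u=proj(c,[T[0],T[1],.03])[0].astype(int);im=c["img"].copy()
            im=cv2.resize(im,None,fx=2,fy=2,interpolation=cv2.INTER_CUBIC)
            im[cv2.morphologyEx(render2(c,x,1,2),cv2.MORPH_GRADIENT,np.ones((2,2)))>0]=255
            a=max(0,2*u[1]-150);b=min(max(0,2*u[0]-130),1280-260);a=min(a,500);out.append(im[a:a+300,b:b+260])
        cv2.imwrite(tag,np.hstack(out)[:,:,::-1])
    return x
E
cat > e.py <<'E'
from h import *
import pickle
s=dict(np.load("st.npz")); cs=views(s["to"]); pickle.dump(cs,open("vo.pkl","wb"))
x=fitm(cs,s["to"],s["po"],1,1,"pics/o2.png"); print(s["to"],s["po"]);print(r.read_time_s())
E
python3 e.py
```

```text
fitm [ 0.56   -0.0027  0.1484  0.5594 -0.0032  0.1474] 8464.0 rel mm/deg (array([-0.65504383, -0.35973577]), np.float64(-0.058518123335049875))
[ 0.55972905 -0.00334085  0.14465803] [ 0.55972163 -0.00247486  0.14465803]
34.8667
```

View pics/o2.png

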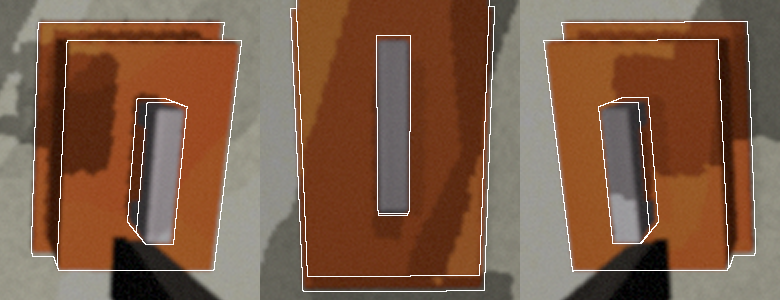

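The outlines match in all three views: cover edges at (65,270) and (485,277), flange at (38,22). The orange cover is within about 0.7 mm and 0.1° of flush. Next, the blue cover goes onto the blue tray.

```bash
cat > f.py <<'E'
from h import *
s=dict(np.load("st.npz")); by=-.0008
T=fittray(s["tb"],2); s["tb"]=T
pick(s["cm"],.003)
D=off(T,0.0003,-by); p=place(D,.05); P=np.r_[p[:2],T[2]]; s["pb"]=P; np.savez("st.npz",**s)
cs=views(T,((0,-.1),(.1,0),(0,.1))); fitm(cs,T,P,2,2,"pics/b2.png"); print(P,r.read_time_s())
E
python3 f.py
```

```text
tray [ 0.4689 -0.3254  0.3341] [ 0.4685 -0.326   0.3358] 1793.0
grip 0.013511530835388126 30.00007063150406 [0.5523 0.3398 0.0171]
down at -0.5000000000000022 df 7.06015190516311 [ 0.4686 -0.3252  0.064 ]
fitm [ 0.4692 -0.3268  0.3314  0.4685 -0.326   0.3302] 10217.0 rel mm/deg (array([-0.37702386,  0.95933074]), np.float64(-0.0719440871381953))
[ 0.46862378 -0.32519242  0.33575417] 53.7333
```

View pics/b2.png

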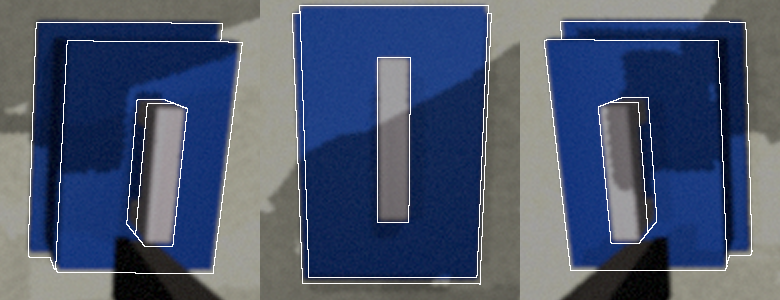

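The outlines fit: cover corners at (65,40) and (213,272), flange at (37,22). The blue cover sits about 1 mm and 0.1° from flush, which is within the measuring noise. One last look at the bench before handing in.

Run:
```python
from h import *
save("pics/top9.png",cam("top"))
```

```text
(no output)
```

View pics/top9.png

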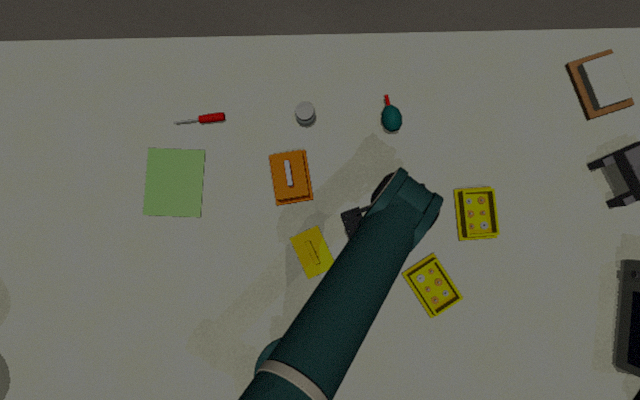

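The orange tray at (291,177) is closed in its own colour and the mat at (175,182) is empty. The jar (305,113), blower (391,117), screwdriver (200,119) and the yellow things are where they were. The arm hides the blue tray here, but the last wrist views showed it closed.

```bash
python3 -c "
from station import r
print(r.finish_job(),r.read_time_s())"
```

```text
the job is handed in; nothing more can be done
the job is handed in; nothing more can be done
```

The job is handed in: the covers are swapped, each measured flush on its own tray to about 1 mm and 0.1°, with about 54 s of the 72 s used at the last clock reading and the other things on the bench where they stood.

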